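# Fold out the press handle and wind the pad down on the glued box

## Task

The gift box in the small hand press has just been glued and must be clamped shut. Fold the handwheel's folding handle up until it stands upright, then wind the wheel by it, clockwise seen from above, until the pad bears firmly on the box: stop when turning has become clearly stiffer, 2 to 3 N more at the handle than it took to turn freely, without crushing the box. Then let go, leaving the handle standing and the things beside the press undisturbed.

Things in the scene. Friction and masses are not known exactly. Their poses are not given: they have to be found in the camera images.
- press: Grey two-column hand press fixed to the table, origin under the middle of its foot (150 x 205 mm); y runs along its bridge (44 x 206 mm, top 168 mm above the table, column caps 175 mm). Place and yaw vary. A cream card gift box, 82 x 118 x 56 mm, lies on a wooden bed between the columns; the bed's height varies and is not measured.
- wheel_centre (a point): Point on the upright axis of the handwheel on top of the press, at the height of the handle's hinge pin, 204 mm above the table. Frame turns with the wheel: z up, x towards the handle's hinge (direction varies). Wheel: steel ring of radius 60 mm, bar 11 mm thick, three spokes, hub 26 mm across; ring top 14.5 mm and hub top 16 mm below this point.
- handle_pivot (a point): The handle's hinge pin, on the wheel's rim 60 mm from the wheel axis. Its frame swings with the handle: y is the hinge axis (tangent to the rim), -x points along the handle from the pin to its free end. The hinge fork is 14 mm (radial) by 19 mm and reaches 2 mm above the pin.
- handle_grip (a point): Point on the middle line of the folding handle, 40 mm from the pin; frame as handle_pivot. The handle is a black round sleeve, 13 to 15 mm thick, 11 to 64 mm from the pin, spinning freely on a thin rod. Folded it lies level from the rim inward across the hub, 204 mm above the table, with over 14 mm of free space under it; upright it ends 268 mm above the table.
- handle (a joint): Fold angle of the handle, rad: 0 folded flat inward, 1.57 upright, 1.6 its stop; starts at 0 to 0.2. The hinge is stiff and stays where left: 0.12 N m swings it, 3 N at 40 mm from the pin. A stronger pull towards the wheel's axis folds it down again.
- wheel (a joint): Angle of the wheel, rad: 0 at the start, growing clockwise seen from above; 6.28 rad lowers the pad by 36 mm. Turning freely takes about 0.30 N m, 5 N at the handle (60 mm from the axis). It stays where left. The pad meets the box somewhere from 2.2 to 5.5 rad; where exactly must be felt.
- pad: Rubber pressing pad of the press, 60 x 90 x 6 mm, origin at the centre of its underside, carried on stiff springs of about 15 N per mm in all. On the box each 10.5 N of pressing force adds 1 N at the handle. Wanted: 12 to 45 N (1.1 to 4.3 N more at the handle than turning freely); over 60 N crushes the box.
- jar_mid (a point): Middle of a loose glass salt jar, 44 mm across and 66 mm high, beside the press: a bystander.
- bird_mid (a point): Middle of a small loose metal bird on a plinth, 52 x 77 x 55 mm, behind the press: a bystander.

How it is judged:
By the outcome, as a careful person would: the job done as asked, in the order asked, and still so for the second after the job is handed in, with the robot touching nothing.
It also fails if it takes over 72 s, if anything falls off the work surface, if the arm or the gripper's body presses on something with over 40 N, if the wrist force passes 120 N, or if a joint passes its speed limit or range.

## Robot

A 6-joint arm with a two-finger parallel gripper is mounted at the origin on the work surface; the furniture and walls round the work are solid. World frame = base frame: x ahead of the robot, y to its left, z up, the work surface at z = 0. Lengths are in m, angles in rad, forces in N, time in s.
With the tool pointing down it reaches from about 0.375 to 0.75 m from the base axis. Payload 9 kg.
Tool frame: the origin (TCP) lies midway between the tips of the shut fingers; the grasp point (between the pads) lies 19 mm behind it; z points along the fingers, y is the line along which they close (so a half turn about z gives the same grasp; the last joint's range is limited). The gripper opens to 85 mm and grips with 20 to 120 N. Pads are 22 mm wide; open, the fingers measure 114 mm over their backs; the gripper's body (76 mm by 85 mm) begins 54 mm behind the grasp point. The pads swing forward as they close: fully open they stand 13 mm farther back than shut.
Start: joints at [1.081, 0.104, 0.097, 1.564, 0, 1.353], TCP at [0.161, 0.578, 0.231] pointing down, gripper open.
Joint ranges: [-2.99, 2.99], [-0.84, 1.86], [-1.1, 1.16], [-1.84, 2.11], [-1.51, 1.56], [-3.14, 3.14]. Speed limits (rad/s): [2.22, 2.22, 2.57, 3.14, 3.14, 3.14].

## Interface

Orientations are given as a unit quaternion [x, y, z, w].
In Python, from bench import monitor, vision, env gives the robot as it stands. The module is installed in compiled form; this text tells all that it offers.
- The arm moves only by the tool play_rows, never from a script. Its argument "commands" is text: rows parted by semicolons, each of 7 numbers parted by spaces: the turn, a rotation vector about the world's x, y, z scaled (see below), then the shift along the world's x, y, z scaled (see below), then the closure, from 0 (fully open) to 1 (shut). In form: wx wy wz dx dy dz fingers; .... A call has 1 to 12 rows; each row is the pose to reach, as a shift and turn from the pose commanded when the call began; what a row does not reach only later rows make up. The controller multiplies each number of a shift by 0.4 m and each number of a turn by 90 degrees. A row lasts 1/8 s, in which the tool goes at most 62.5 mm and 10.7 degrees, less where a joint would pass 70% of its speed; a pose out of reach is approached as far as the arm can. A call with a number of a shift or a turn outside -1 to 1 is refused whole. A call with a gripper value outside its range is refused whole. The fingers move at their own pace and stop on an object; "force" is the grip in N (left out, the last holds). Time passes only in rows, so rows that repeat a pose let the fingers close. It gives the time, the measured TCP pose, the force, the opening and the grip force at its end, in the units of the state.
- monitor.get_obs(): the state, without advancing time (a new reading comes with each control period).
- vision.capture(name): name is "scene" or "side" or "wrist"; returns the picture (480x640x3 uint8, red, green, blue); there is no depth.
- vision.camera_info(name): a dict with "fx", "fy", "cx", "cy" (pixels), "pose" (4x4, takes a point from camera to world coordinates). Camera axes: x right, y up, looking along -z (the intrinsics and any distortion apply to the point x, -y, -z); pixel columns grow to the right and rows downward; lengths in m; the calibration is good to about 2 mm. A picture is of the moment at which its call begins: read the wrist's pose just before it. camera_info takes no time and is no camera call; for the wrist camera it gives the pose at the moment of the call.
- env.job_done(): hands the job in; it is judged then, once.
The state is a dict: "time_s": time; "joint_positions": joint angles; "qvel": joint speeds; "effort": joint torques, N m; "position": TCP position; "orientation": TCP orientation; "wrist_force": force on the tool from outside, world axes, zero at the start; "ft_torque": the same for the moment, N m; "finger_gap": opening from 0.0 (shut) to 1.0 (fully open); "grip_force": force on a finger pad.
Only numpy, scipy, OpenCV 4.12 (cv2) and the standard library are available. Lean on these libraries where they do the work, as an engineer would, in place of code of your own. Each camera call takes 0.05 s, during which the arm holds its last target. There are 200 camera calls.

## Working session

There is one attempt and no reset: what is moved stays moved. The work goes in short steps, Python scripts to look and compute and a tool call to move; the robot and the scene stay as the last step left them, time stands still between calls to the robot, and variables do not carry over. Pictures are saved under pics/ and viewed, at most 10 in all, crops included, and the job is handed in when it is done.

Besides the shell and the picture viewer there is one more tool, called after "Call:" as name(argument=value, ...) on one line, values as JSON. play_rows: Moves the arm, as the interface text tells. Its arguments: {"type":"object","properties":{"commands":{"type":"string"},"force":{"type":"number"}},"required":["commands"]}

```bash
mkdir -p pics; python3 - <<'E'
from bench import monitor, vision, env
import cv2, numpy as np
np.set_printoptions(precision=4,suppress=True)
o=monitor.get_obs();print(o)
for n in ("scene","side","wrist"):
    i=vision.camera_info(n);print(n,i)
ims=[vision.capture(n) for n in("scene","side","wrist")]
for n,im in zip(("scene","side","wrist"),ims): cv2.imwrite(f"pics/{n}0.png",im[:,:,::-1])
E
```

```text
{'time_s': 0.0, 'joint_positions': array([1.0813, 0.1047, 0.0965, 1.5639, 0.    , 1.3531]), 'qvel': array([-0.001 , -0.0013,  0.0002, -0.0002, -0.0001, -0.0005]), 'effort': array([ -0.003 , -55.6925,  50.3654,   0.0166,  -0.0004,  -0.    ]), 'position': array([0.1609, 0.5777, 0.2305]), 'orientation': array([ 0.1355,  0.9908, -0.0006, -0.0002]), 'wrist_force': array([ 0.461 ,  0.5133, -0.096 ]), 'ft_torque': array([-0.0362, -0.0085, -0.0319]), 'grip_force': 0.0, 'finger_gap': 1.000544501148468}
scene {'fx': 565.7300333706455, 'fy': 565.7300333706455, 'cx': 315.45455726907375, 'cy': 236.84866561371712, 'pose': array([[-0.5214,  0.6472, -0.5562,  0.1113],
       [-0.8533, -0.3978,  0.337 ,  0.4004],
       [-0.0031,  0.6503,  0.7597,  0.8241],
       [ 0.    ,  0.    ,  0.    ,  1.    ]])}
side {'fx': 590.4085952607306, 'fy': 590.4085952607306, 'cx': 311.8451172043379, 'cy': 246.744349333549, 'pose': array([[-0.9394,  0.1575, -0.3044,  0.3077],
       [-0.3427, -0.4383,  0.8309,  0.8147],
       [-0.0025,  0.8849,  0.4658,  0.5362],
       [ 0.    ,  0.    ,  0.    ,  1.    ]])}
wrist {'fx': 390.56193823112585, 'fy': 390.56193823112585, 'cx': 321.27960839888044, 'cy': 239.12946077793814, 'pose': array([[ 0.2687, -0.9121, -0.3096,  0.0804],
       [ 0.9632,  0.2541,  0.0873,  0.5993],
       [-0.001 , -0.3217,  0.9468,  0.3717],
       [ 0.    ,  0.    ,  0.    ,  1.    ]])}
```

View pics/scene0.png

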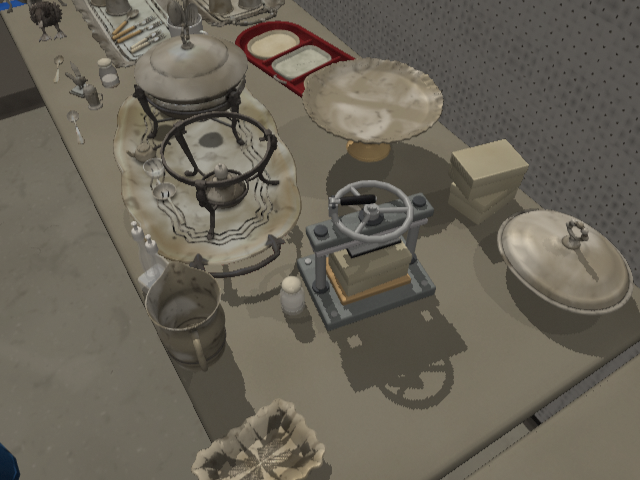

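View pics/side0.png

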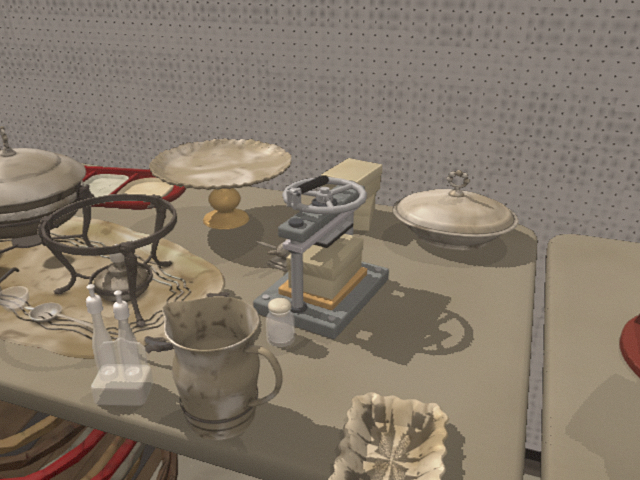

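The scene view shows the press at about (370,255), with the wheel centre near (372,211), the hinge near (335,202) and the handle's free end near (375,199). The jar is at (292,297). In the side view the wheel is at about (325,195). I'll zoom in on both.

```bash
python3 - <<'E'
import cv2, numpy as np
a=cv2.imread("pics/scene0.png")[170:330,270:450]; b=cv2.imread("pics/side0.png")[165:345,245:405]
a=cv2.resize(a,None,fx=2.2,fy=2.2,interpolation=3);b=cv2.resize(b,None,fx=2.4,fy=2.4,interpolation=3)
c=np.zeros((432,396+384,3),np.uint8);c[:a.shape[0],:396]=a;c[:b.shape[0],396:]=b
cv2.imwrite("pics/crop.png",c)
E
```

```text
(no output)
```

View pics/crop.png

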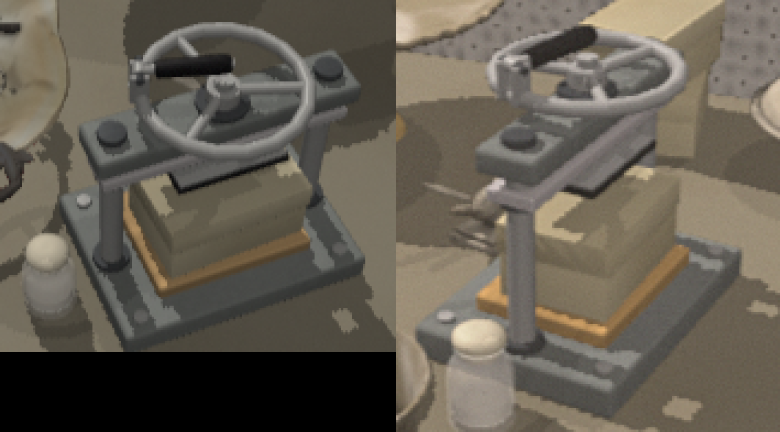

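The crop shows these points. Scene: hinge (141,71), handle end (230,66), hub top (223,84), caps (112,132) and (328,68). Side: hinge (118,62), end (198,36), hub (192,62), near cap (123,135).

```bash
cat > h.py <<'E'
from bench import monitor, vision, env
import cv2, numpy as np
np.set_printoptions(precision=4,suppress=True)
def ray(i,u,v):
    d=i["pose"][:3,:3]@np.array([(u-i["cx"])/i["fx"],-(v-i["cy"])/i["fy"],-1]);return i["pose"][:3,3],d
def onz(i,u,v,z):
    o,d=ray(i,u,v);return o+d*(z-o[2])/d[2]
def proj(i,p):
    q=i["pose"][:3,:3].T@(np.asarray(p)-i["pose"][:3,3]);return np.array([i["cx"]+i["fx"]*q[0]/-q[2],i["cy"]+i["fy"]*q[1]/q[2]])
E
python3 - <<'E'
from h import *
s=vision.camera_info("scene");d=vision.camera_info("side")
S=lambda x,y,z:onz(s,270+x/2.2,170+y/2.2,z)
D=lambda x,y,z:onz(d,245+x/2.4,165+y/2.4,z)
for n,f,x,y,z in [("hinge",S,141,71,.204),("end",S,231,66,.204),("hub",S,223,80,.188),("cap1",S,112,129,.175),("cap2",S,328,66,.175),
 ("ringL",S,131,85,.184),("ringR",S,315,90,.184),("ringT",S,230,23,.184),("ringB",S,220,157,.184),
 ("jarbase",S,48,310,0.006),("hinge",D,118,62,.204),("end",D,200,36,.204),("hub",D,192,60,.188),("cap1",D,123,132,.175),("jarbase",D,85,425,0)]: print(n,f(x,y,z))
E
```

```text
hinge [0.6096 0.065  0.204 ]
end [0.5809 0.0092 0.204 ]
hub [0.5847 0.0118 0.188 ]
cap1 [0.5963 0.0967 0.175 ]
cap2 [ 0.5659 -0.0691  0.175 ]
ringL [0.6178 0.0676 0.184 ]
ringR [ 0.5458 -0.0402  0.184 ]
ringT [ 0.6327 -0.0285  0.184 ]
ringB [0.5302 0.0523 0.184 ]
jarbase [0.589  0.1589 0.006 ]
hinge [0.6099 0.0647 0.204 ]
end [0.5764 0.0064 0.204 ]
hub [0.5807 0.0094 0.188 ]
cap1 [0.5931 0.1004 0.175 ]
jarbase [0.5975 0.161  0.    ]
```

Call:
play_rows(commands="0 0 0 0 0 0.25 0;0 0 0 0 0 0.25 0;0 0 0.43 0.55 -0.675 0.25 0;0 0 0.43 0.55 -0.675 0.25 0;0 0 0.43 0.55 -0.675 0.25 0;0 0 0.43 0.55 -0.675 0.25 0;0 0 0.43 0.55 -0.675 0.25 0;0 0 0.43 0.55 -0.675 0.25 0;0 0 0.43 0.55 -0.675 0.25 0;0 0 0.43 0.55 -0.675 0.25 0", force=25)

```text
time_s: 1.4
position: [0.3809, 0.3081, 0.3313]
orientation: [-0.2, 0.98, 0.0, -0.0]
wrist_force: [0.4, -0.1, 0.2]
finger_gap: 1.001
grip_force: 0.0
```

Call:
play_rows(commands="0 0 0.432 0.5275 -0.69 0 0;0 0 0.432 0.5275 -0.69 0 0;0 0 0.432 0.5275 -0.69 0 0;0 0 0.432 0.5275 -0.69 0 0;0 0 0.432 0.5275 -0.69 0 0;0 0 0.432 0.5275 -0.69 0 0;0 0 0.432 0.5275 -0.69 0 0;0 0 0.432 0.5275 -0.69 0 0;0 0 0.432 0.5275 -0.69 0 0")

```text
time_s: 2.52
position: [0.5916, 0.0337, 0.3319]
orientation: [-0.516, 0.857, -0.0, 0.0]
wrist_force: [0.5, 0.2, -0.3]
finger_gap: 0.998
grip_force: 0.0
```

```bash
python3 - <<'E'
from h import *
o=monitor.get_obs();print(o["joint_positions"],o["position"],o["orientation"],o["wrist_force"])
w=vision.camera_info("wrist");im=vision.capture("wrist");cv2.imwrite("pics/w1.png",im[:,:,::-1])
np.savez("w1.npz",**w)
for p in ([.6096,.065,.204],[.5795,.0086,.204],[.5815,.0125,.188]):print(proj(w,p))
E
```

```text
[-0.1636  0.1326  0.3128  1.7505  0.0002 -1.2481] [0.5916 0.0337 0.3319] [-0.5161  0.8565 -0.0001  0.0003] [ 0.4759  0.1804 -0.2533]
[319.3596 274.8452]
[319.5523 190.9267]
[319.7185 192.3028]
```

View pics/w1.png

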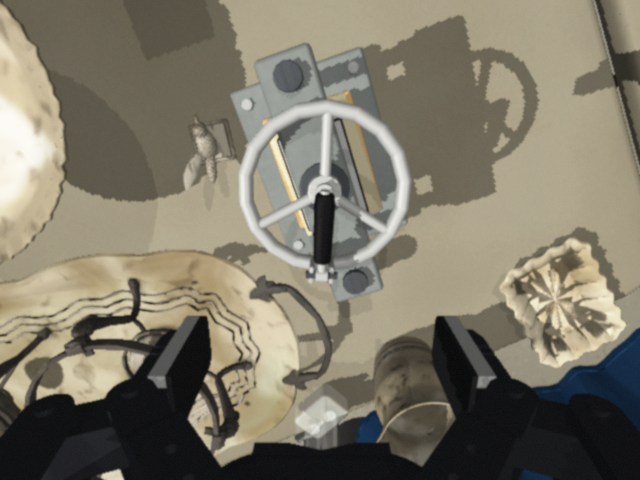

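The wrist view confirms the layout: pin at about (321,273), free end at (325,192), hub at (324,187). It agrees with the earlier estimate to a few mm.

```bash
python3 - <<'E'
from h import *
w=dict(np.load("w1.npz"))
for n,u,v,z in [("pin",321,273,.204),("end",325,192,.206),("hub",324,186,.188),("ringL",239.5,184,.184),("ringR",410.5,184,.184),("ringT",325,100,.184),("ringB",325,270,.184)]:print(n,onz(w,u,v,z))
print(w["pose"])
E
```

```text
pin [0.6078 0.0642 0.204 ]
end [0.5763 0.0107 0.206 ]
hub [0.5765 0.0098 0.188 ]
ringL [ 0.6319 -0.0203  0.184 ]
ringR [0.5191 0.0394 0.184 ]
ringT [ 0.548  -0.0427  0.184 ]
ringB [0.6079 0.0712 0.184 ]
[[-0.884  -0.4426 -0.1508  0.5522]
 [ 0.4676 -0.8365 -0.2859 -0.0407]
 [ 0.0004 -0.3232  0.9463  0.473 ]
 [ 0.      0.      0.      1.    ]]
```

Call:
play_rows(commands="0 0 0 -0.004 -0.005 -0.2 0;0 0 0 -0.004 -0.005 -0.345 0;0 0 0 -0.004 -0.005 -0.345 0;0 0 0 -0.004 -0.005 -0.345 0;0 0 0 -0.004 -0.005 -0.345 0;0 0 0 -0.004 -0.005 -0.345 0")

```text
time_s: 3.32
position: [0.5918, 0.0298, 0.1959]
orientation: [-0.515, 0.857, -0.001, 0.001]
wrist_force: [-0.4, 0.4, -0.2]
finger_gap: 0.997
grip_force: 0.0
```

Call:
play_rows(commands="0 0 0 0 0 0 1;0 0 0 0 0 0 1;0 0 0 0 0 0 1;0 0 0 0 0 0 1;0 0 0 0 0 0 1;0 0 0 0 0 0 1;0 0 0 0 0 0 1;0 0 0 0 0 0 1", force=20)

```text
time_s: 4.32
position: [0.5891, 0.0305, 0.1929]
orientation: [-0.515, 0.857, 0.001, -0.001]
wrist_force: [-6.7, 1.6, 1.7]
finger_gap: 0.163
grip_force: 21.7
```

```bash
python3 - <<'E'
from h import *
o=monitor.get_obs();print(o)
w=vision.camera_info("wrist");im=vision.capture("wrist");cv2.imwrite("pics/w2.png",im[:,:,::-1])
E
```

```text
{'time_s': 4.325, 'joint_positions': array([-0.17  ,  0.0728, -0.0054,  1.4959,  0.0003, -1.2522]), 'qvel': array([-0.0006,  0.0021,  0.0013, -0.0004, -0.0003, -0.0006]), 'effort': array([ -1.0289, -53.7001,  52.3713,  -2.9068,  -0.1797,  -0.1878]), 'position': array([0.5891, 0.0305, 0.1929]), 'orientation': array([-0.5151,  0.8571,  0.0012, -0.0012]), 'wrist_force': array([-6.6621,  1.5906,  1.6545]), 'ft_torque': array([ 0.3294,  1.3289, -0.2677]), 'grip_force': 21.69540239716298, 'finger_gap': 0.16267342046550293}
```

View pics/w2.png

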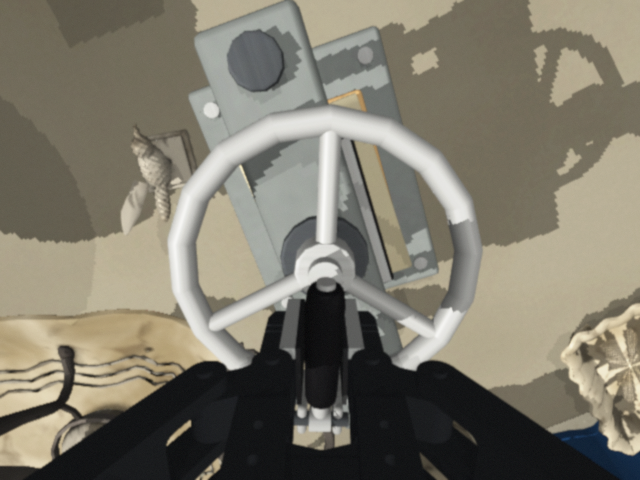

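The wrist view shows the fingers closed on the black handle at about (325,340), with the hinge below it at (318,415) and the hub at (325,265). The next move swings it up about the pin.

Call:
play_rows(commands="0 0 0 -0.0055 0.0055 0.0165 1;0 0 0 -0.003 0.010 0.035 1;0 0 0 0.002 0.018 0.052 1;0 0 0 0.008 0.029 0.0665 1;0 0 0 0.0155 0.042 0.0785 1;0 0 0 0.024 0.057 0.087 1;0 0 0 0.0335 0.073 0.092 1;0 0 0 0.043 0.0895 0.094 1;0 0 0 0.045 0.093 0.094 1;0 0 0 0.045 0.093 0.094 1")

```text
time_s: 5.62
position: [0.6088, 0.0664, 0.2329]
orientation: [-0.515, 0.857, -0.001, 0.0]
wrist_force: [-2.8, -3.8, 7.7]
finger_gap: 0.159
grip_force: 19.1
```

```bash
python3 - <<'E'
from h import *
o=monitor.get_obs();print(o["position"],o["orientation"],o["wrist_force"],o["ft_torque"],o["finger_gap"])
a=vision.capture("scene")[130:250,270:450,::-1]; b=vision.capture("side")[110:230,245:405,::-1]
cv2.imwrite("pics/c2.png",np.hstack([cv2.resize(a,None,fx=2.2,fy=2.2,interpolation=3),cv2.resize(b,None,fx=2.2,fy=2.2,interpolation=3)]))
E
```

```text
[0.6088 0.0664 0.2329] [-0.5149  0.8572 -0.0014  0.0002] [-2.7706 -3.8113  7.7495] [-1.0879  0.5466 -0.0265] 0.15912242708658522
```

View pics/c2.png

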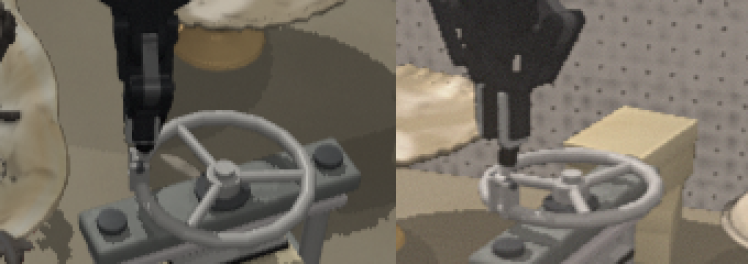

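Both crops show the handle upright in the fingers, above the rim hinge at about (137,160) in the left view. I'll loosen the fingers, regrip lower to reduce leverage on the fold, and then wind.

Call:
play_rows(commands="0 0 0 0 0 0 0.7;0 0 0 0 0 0 0.7;0 0 0 -0.002 -0.003 -0.015 0.7;0 0 0 -0.002 -0.003 -0.03 0.7;0 0 0 -0.002 -0.003 -0.03 0.7;0 0 0 -0.002 -0.003 -0.03 0.7")

```text
time_s: 6.48
position: [0.6076, 0.066, 0.2189]
orientation: [-0.515, 0.857, 0.0, -0.0]
wrist_force: [0.6, 0.9, 0.0]
finger_gap: 0.302
grip_force: 0.0
```

Call:
play_rows(commands="0 0 0 0 0 0 1;0 0 0 0 0 0 1;0 0 0 0 0 0 1;0 0 0 0 0 0 1", force=25)

```text
time_s: 6.98
position: [0.6081, 0.0658, 0.2192]
orientation: [-0.515, 0.857, -0.0, 0.0]
wrist_force: [4.8, -1.9, -0.1]
finger_gap: 0.155
grip_force: 25.0
```

```bash
cat > wind.py <<'E'
import sys,numpy as np
def P(th,C=(.5782,.0130),R=.0613,p0=np.radians(60)):
    return np.array([C[0]+R*np.cos(p0-th),C[1]+R*np.sin(p0-th)])
def rows(base,ths,**k):
    for t in ths: d=(P(t,**k)-base)/.4; print(f"0 0 0 {d[0]:.4f} {d[1]:.4f} 0 1",end=";")
    print()
E
python3 - <<'E'
from wind import *
rows(np.array([.6076,.066]),np.arange(1,11)*.06)
E
```

```text
0 0 0 0.0109 -0.0046 0 1;0 0 0 0.0185 -0.0099 0 1;0 0 0 0.0256 -0.0156 0 1;0 0 0 0.0325 -0.0218 0 1;0 0 0 0.0389 -0.0284 0 1;0 0 0 0.0450 -0.0353 0 1;0 0 0 0.0506 -0.0426 0 1;0 0 0 0.0558 -0.0502 0 1;0 0 0 0.0605 -0.0581 0 1;0 0 0 0.0647 -0.0662 0 1;
```

Call:
play_rows(commands="0 0 0 0.011 -0.005 0 1;0 0 0 0.0185 -0.010 0 1;0 0 0 0.0255 -0.0155 0 1;0 0 0 0.0325 -0.022 0 1;0 0 0 0.039 -0.0285 0 1;0 0 0 0.045 -0.0355 0 1;0 0 0 0.0505 -0.0425 0 1;0 0 0 0.056 -0.050 0 1;0 0 0 0.0605 -0.058 0 1;0 0 0 0.0645 -0.066 0 1")

```text
time_s: 8.22
position: [0.634, 0.0414, 0.2197]
orientation: [-0.516, 0.857, 0.001, 0.001]
wrist_force: [2.6, 9.2, 3.1]
finger_gap: 0.157
grip_force: 40.4
```

```bash
cat >> wind.py <<'E'
def rep(C=(.5782,.0130),p0=np.radians(60)):
    from bench import monitor
    o=monitor.get_obs();p=o["position"][:2]-C;f=o["wrist_force"];r=np.hypot(*p);u=p/r;cw=np.array([u[1],-u[0]])
    th=(p0-np.arctan2(p[1],p[0]))%(2*np.pi)
    print(f"t {o['time_s']:.2f} theta {th:.3f} r {r:.4f} z {o['position'][2]:.4f} Frad {f[:2]@u:.2f} Ftan(resist) {-(f[:2]@cw):.2f} Fz {f[2]:.2f} gap {o['finger_gap']:.3f} tq {o['ft_torque'].round(2)}")
E
python3 - <<'E'
from wind import *
rep()
b=np.array([.6076+.0258,.066-.0264])
rows(b,.6+np.arange(1,13)*.1)
E
```

```text
t 8.22 theta 0.576 r 0.0627 z 0.2197 Frad 6.46 Ftan(resist) 7.01 Fz 3.05 gap 0.157 tq [ 1.04 -1.28 -0.15]
0 0 0 0.0061 -0.0144 0 1;0 0 0 0.0106 -0.0290 0 1;0 0 0 0.0136 -0.0440 0 1;0 0 0 0.0151 -0.0593 0 1;0 0 0 0.0150 -0.0746 0 1;0 0 0 0.0135 -0.0898 0 1;0 0 0 0.0104 -0.1048 0 1;0 0 0 0.0058 -0.1195 0 1;0 0 0 -0.0002 -0.1335 0 1;0 0 0 -0.0076 -0.1470 0 1;0 0 0 -0.0163 -0.1596 0 1;0 0 0 -0.0262 -0.1713 0 1;
```

Inward pull of about 6.5 N means my centre was about 3 mm off. I'll refit it using the two points reached.

```bash
sed -i 's/C=(.5782,.0130)/C=(.5812,.0118)/; s/R=.0613/R=.0618/; s/radians(60)/radians(63.5)/' wind.py
python3 - <<'E'
from wind import *
rep()
rows(np.array([.6334,.0396]),.6+np.arange(1,9)*.06)
E
```

```text
t 8.22 theta 0.597 r 0.0606 z 0.2197 Frad 6.74 Ftan(resist) 6.75 Fz 3.05 gap 0.157 tq [ 1.04 -1.28 -0.15]
0 0 0 0.0087 -0.0025 0 1;0 0 0 0.0125 -0.0110 0 1;0 0 0 0.0157 -0.0197 0 1;0 0 0 0.0185 -0.0285 0 1;0 0 0 0.0207 -0.0376 0 1;0 0 0 0.0223 -0.0467 0 1;0 0 0 0.0234 -0.0559 0 1;0 0 0 0.0239 -0.0651 0 1;
```

Call:
play_rows(commands="0 0 0 0.0085 -0.0025 0 1;0 0 0 0.0125 -0.011 0 1;0 0 0 0.0155 -0.0195 0 1;0 0 0 0.0185 -0.0285 0 1;0 0 0 0.0205 -0.0375 0 1;0 0 0 0.0225 -0.0465 0 1;0 0 0 0.0235 -0.056 0 1;0 0 0 0.024 -0.065 0 1")

```text
time_s: 9.22
position: [0.6422, 0.0148, 0.2193]
orientation: [-0.516, 0.857, 0.001, -0.0]
wrist_force: [-4.3, 6.1, 5.5]
finger_gap: 0.158
grip_force: 26.9
```

```bash
python3 - <<'E'
from wind import *
rep()
rows(np.array([.6430,.0136]),1.08+np.arange(1,11)*.06)
E
```

```text
t 9.22 theta 1.059 r 0.0611 z 0.2193 Frad -3.97 Ftan(resist) 6.27 Fz 5.47 gap 0.158 tq [ 0.81  0.96 -0.04]
0 0 0 -0.0001 -0.0094 0 1;0 0 0 -0.0006 -0.0187 0 1;0 0 0 -0.0018 -0.0279 0 1;0 0 0 -0.0034 -0.0370 0 1;0 0 0 -0.0057 -0.0460 0 1;0 0 0 -0.0084 -0.0548 0 1;0 0 0 -0.0117 -0.0635 0 1;0 0 0 -0.0155 -0.0719 0 1;0 0 0 -0.0198 -0.0802 0 1;0 0 0 -0.0246 -0.0881 0 1;
```

Call:
play_rows(commands="0 0 0 0 -0.0095 0 1;0 0 0 -0.0005 -0.0185 0 1;0 0 0 -0.002 -0.028 0 1;0 0 0 -0.0035 -0.037 0 1;0 0 0 -0.0055 -0.046 0 1;0 0 0 -0.0085 -0.055 0 1;0 0 0 -0.0115 -0.0635 0 1;0 0 0 -0.0155 -0.072 0 1;0 0 0 -0.020 -0.080 0 1;0 0 0 -0.0245 -0.088 0 1")

```text
time_s: 10.48
position: [0.6304, -0.0177, 0.2192]
orientation: [-0.516, 0.856, 0.004, -0.001]
wrist_force: [-13.8, 17.9, 11.3]
finger_gap: 0.158
grip_force: 33.5
```

```bash
python3 - <<'E'
from wind import *
rep()
rows(np.array([.6332,-.0216]),1.68+np.arange(1,7)*.06)
E
```

```text
t 10.47 theta 1.649 r 0.0574 z 0.2192 Frad -21.05 Ftan(resist) 8.25 Fz 11.26 gap 0.158 tq [ 3.48  3.44 -0.17]
0 0 0 -0.0053 -0.0077 0 1;0 0 0 -0.0110 -0.0150 0 1;0 0 0 -0.0171 -0.0220 0 1;0 0 0 -0.0237 -0.0286 0 1;0 0 0 -0.0306 -0.0348 0 1;0 0 0 -0.0378 -0.0405 0 1;
```

```bash
python3 - <<'E'
import numpy as np
from scipy.optimize import least_squares
p=np.array([[.6081,.0658],[.634,.0414],[.6422,.0148],[.6304,-.0177]])
for idx in ([0,1,2,3],[0,2,3],[1,2,3]):
  q=p[idx]
  print(least_squares(lambda x:np.hypot(*(q-x[:2]).T)-x[2],[.58,.012,.06],x_scale=.01).x, least_squares(lambda x:np.hypot(*(q-x[:2]).T)-.0608,[.58,.012],x_scale=.01))
E
```

```text
[0.5866035  0.01504252 0.0549085 ]      message: `gtol` termination condition is satisfied.
     success: True
      status: 1
         fun: [-1.093e-03  2.659e-04  1.590e-03 -1.533e-03]
           x: [ 5.798e-01  1.321e-02]
        cost: 3.0701904039065305e-06
         jac: [[-4.735e-01 -8.808e-01]
               [-8.871e-01 -4.616e-01]
               [-9.997e-01 -2.550e-02]
               [-8.532e-01  5.215e-01]]
        grad: [-2.009e-09 -5.146e-12]
  optimality: 2.0093133255329187e-09
 active_mask: [ 0.000e+00  0.000e+00]
        nfev: 4
        njev: 4
[0.58860689 0.01586627 0.05360372]      message: `gtol` termination condition is satisfied.
     success: True
      status: 1
         fun: [-9.314e-04  1.715e-03 -1.489e-03]
           x: [ 5.797e-01  1.309e-02]
        cost: 3.0131896399201205e-06
         jac: [[-4.742e-01 -8.804e-01]
               [-9.996e-01 -2.733e-02]
               [-8.547e-01  5.192e-01]]
        grad: [-1.732e-09  4.367e-11]
  optimality: 1.732453259463369e-09
 active_mask: [ 0.000e+00  0.000e+00]
        nfev: 4
        njev: 4
[0.59311058 0.01423108 0.04909272]      message: `gtol` termination condition is satisfied.
     success: True
      status: 1
         fun: [-8.380e-04  1.327e-03 -6.848e-04]
           x: [ 5.801e-01  1.518e-02]
        cost: 1.466063328806594e-06
         jac: [[-8.993e-01 -4.373e-01]
               [-1.000e+00  6.130e-03]
               [-8.372e-01  5.470e-01]]
        grad: [-1.191e-09  1.571e-10]
  optimality: 1.1908465814674769e-09
 active_mask: [ 0.000e+00  0.000e+00]
        nfev: 4
        njev: 4
```

The outward force grew unexpectedly to 21 N, so I'll look before continuing.

```bash
python3 - <<'E'
from h import *
a=vision.capture("wrist")[230:480,200:440,::-1]; b=vision.capture("side")[120:240,260:400,::-1];c=vision.capture("scene")[130:250,290:430,::-1]
f=lambda x,s:cv2.resize(x,None,fx=s,fy=s,interpolation=3)
d=np.vstack([f(b,2.2),f(c,2.2)]);a=f(a,d.shape[0]/250)[:, :490]
cv2.imwrite("pics/c3.png",np.hstack([a,d]))
E
```

```text
(no output)
```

View pics/c3.png

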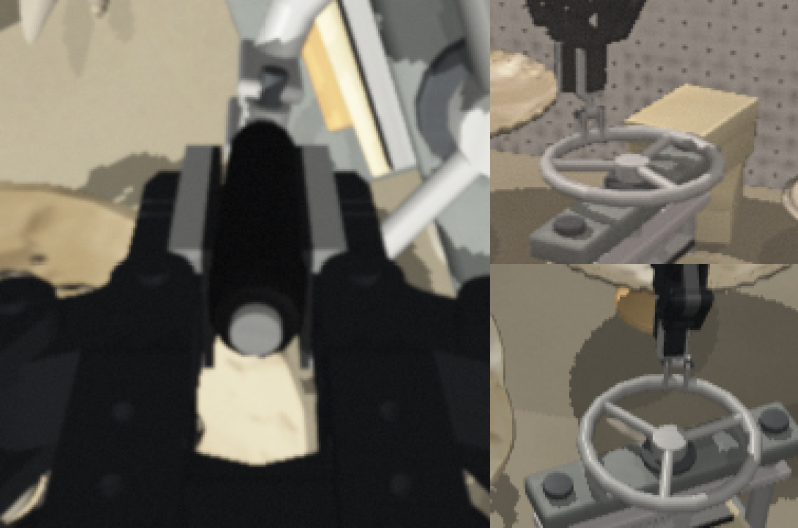

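The wrist crop shows the handle standing square between the pads, with its tip at (257,328). The wheel has turned and nothing has slipped, so this is a centre error. I'll correct the centre and go on in shorter steps.

```bash
sed -i 's/C=(.5812,.0118)/C=(.5790,.0135)/; s/R=.0618/R=.0607/; s/radians(63.5)/radians(60.9)/' wind.py
python3 - <<'E'
from wind import *
rep()
rows(np.array([.6332,-.0216]),1.60+np.arange(1,8)*.06)
E
```

```text
t 10.62 theta 1.614 r 0.0601 z 0.2192 Frad -20.05 Ftan(resist) 4.16 Fz 11.07 gap 0.163 tq [ 2.95  3.57 -0.09]
0 0 0 -0.0100 0.0024 0 1;0 0 0 -0.0153 -0.0049 0 1;0 0 0 -0.0211 -0.0120 0 1;0 0 0 -0.0273 -0.0187 0 1;0 0 0 -0.0339 -0.0250 0 1;0 0 0 -0.0408 -0.0308 0 1;0 0 0 -0.0481 -0.0363 0 1;
```

Call:
play_rows(commands="0 0 0 -0.010 0.0025 0.003 1;0 0 0 -0.0155 -0.005 0.004 1;0 0 0 -0.021 -0.012 0.004 1;0 0 0 -0.0275 -0.0185 0.004 1;0 0 0 -0.034 -0.025 0.004 1;0 0 0 -0.041 -0.031 0.004 1;0 0 0 -0.048 -0.0365 0.004 1")

```text
time_s: 11.5
position: [0.6124, -0.0327, 0.2194]
orientation: [-0.516, 0.857, 0.004, 0.0]
wrist_force: [-3.6, 16.3, -0.4]
finger_gap: 0.159
grip_force: 29.7
```

```bash
python3 - <<'E'
from wind import *
rep()
rows(np.array([.6140,-.0362]),2.02+np.arange(1,6)*.06)
E
```

```text
t 11.50 theta 2.008 r 0.0570 z 0.2194 Frad -15.34 Ftan(resist) 6.67 Fz -0.36 gap 0.159 tq [ 3.26  1.03 -0.11]
0 0 0 -0.0077 -0.0048 0 1;0 0 0 -0.0156 -0.0094 0 1;0 0 0 -0.0237 -0.0135 0 1;0 0 0 -0.0321 -0.0170 0 1;0 0 0 -0.0407 -0.0201 0 1;
```

```bash
python3 - <<'E'
import numpy as np
from scipy.optimize import least_squares
p=np.array([[.6081,.0658],[.634,.0414],[.6422,.0148],[.6304,-.0177],[.6124,-.0327]])
for q in (p,p[1:],p[2:]):
  s=least_squares(lambda x:np.hypot(*(q-x[:2]).T)-x[2],[.58,.012,.06],x_scale=.01);print(s.x,s.fun)
E
```

```text
[0.587201   0.01530807 0.05436289] [ 2.83275861e-04 -7.81778068e-04  6.38459978e-04  3.33636588e-06
 -1.43294137e-04]
[0.59010416 0.0142162  0.05176983] [-0.00013841  0.00032928 -0.00036557  0.0001747 ]
[0.58655827 0.01661007 0.05567116] [3.20878969e-10 8.84168641e-11 2.02862727e-12]
```

```bash
sed -i 's/C=(.5790,.0135)/C=(.5862,.0165)/; s/R=.0607/R=.0563/; s/radians(60.9)/radians(66)/' wind.py
python3 - <<'E'
from wind import *
rep()
rows(np.array([.6140,-.0362]),2.26+np.arange(0,8)*.06)
E
```

```text
t 11.50 theta 2.234 r 0.0557 z 0.2194 Frad -16.10 Ftan(resist) 4.51 Fz -0.36 gap 0.159 tq [ 3.26  1.03 -0.11]
0 0 0 -0.0067 0.0058 0 1;0 0 0 -0.0143 0.0023 0 1;0 0 0 -0.0222 -0.0008 0 1;0 0 0 -0.0302 -0.0034 0 1;0 0 0 -0.0384 -0.0055 0 1;0 0 0 -0.0467 -0.0071 0 1;0 0 0 -0.0551 -0.0083 0 1;0 0 0 -0.0635 -0.0089 0 1;
```

Call:
play_rows(commands="0 0 0 -0.0065 0.006 0 1;0 0 0 -0.0145 0.0025 0 1;0 0 0 -0.022 -0.001 0 1;0 0 0 -0.030 -0.0035 0 1;0 0 0 -0.0385 -0.0055 0 1;0 0 0 -0.0465 -0.007 0 1")

```text
time_s: 12.25
position: [0.5952, -0.0383, 0.2195]
orientation: [-0.515, 0.857, 0.001, -0.0]
wrist_force: [4.0, 2.0, -5.5]
finger_gap: 0.16
grip_force: 26.4
```

```bash
python3 - <<'E'
from wind import *
rep()
E
```

```text
t 12.25 theta 2.559 r 0.0555 z 0.2195 Frad -1.35 Ftan(resist) 4.24 Fz -5.54 gap 0.160 tq [ 0.55 -0.76 -0.03]
```

```bash
python3 - <<'E'
from h import *
w=vision.camera_info("wrist");np.savez("w4.npz",**w)
a=vision.capture("wrist");cv2.imwrite("pics/w4.png",a[:,:,::-1]);b=vision.capture("side")[130:230,250:390,::-1];c=vision.capture("scene")[140:250,300:440,::-1]
f=lambda x,s:cv2.resize(x,None,fx=s,fy=s,interpolation=3)
d=np.vstack([f(b,2.5),f(c,2.5)])
a=f(a[110:,110:550,::-1],525/370)[:, :450+150]
out=np.zeros((525,450+350,3),np.uint8);out[:,:450]=f(cv2.imread("pics/w4.png")[110:480,160:477],525/370)[:,:450];out[:,450:]=d
cv2.imwrite("pics/c4.png",out)
for n,p in(("C",(.579,.012,.188)),("C2",(.587,.016,.188))):
  q=proj(w,p);print(n,q,(q-[160,110])*525/370)
E
```

```text
C [394.0139 352.2308] [332.0467 343.7059]
C2 [383.291  364.0836] [316.8318 360.524 ]
```

View pics/c4.png

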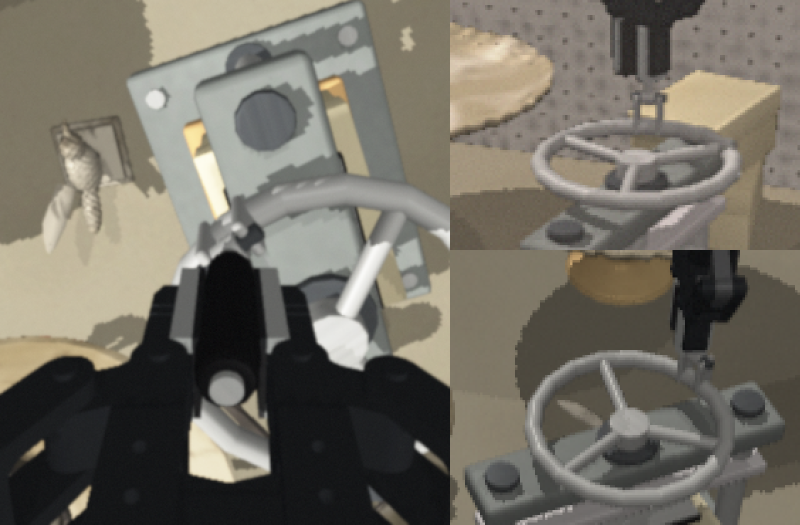

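```bash
python3 - <<'E'
from h import *
w=dict(np.load("w4.npz"));k=370/525
for n,x,y,z in(("hub",340,332,.188),("hinge",233,232,.206),("tip",227,388,.268),("tip.264",227,388,.264)):
  print(n,onz(w,160+x*k,110+y*k,z))
print(proj(w,(.5952,-.0383,.231)),proj(w,(.5952,-.0383,.204)),proj(w,(.5952,-.0383,.268)))
E
```

```text
hub [0.5744 0.0088 0.188 ]
hinge [ 0.5866 -0.0515  0.206 ]
tip [ 0.5914 -0.0463  0.268 ]
tip.264 [ 0.5929 -0.0434  0.264 ]
[321.11   337.6026] [320.9688 303.7861] [321.4054 408.3783]
```

The hub is where vision first put it, about (.580,.012), so the handle has slid about 10 mm along the pads. I'll regrip centred on it, with the closing line tangential, and turn the tool with the wheel from here on.

Call:
play_rows(commands="0 0 0 0 0 0 0.5;0 0 0 0 0 0 0.5;0 0 0 0 0 0 0.5;0 0 0.11 -0.0145 -0.024 0 0.5;0 0 0.22 -0.0145 -0.024 0 0.5;0 0 0.33 -0.0145 -0.024 0 0.5;0 0 0.42 -0.0145 -0.024 0 0.5;0 0 0.42 -0.0145 -0.024 0 0.5;0 0 0.42 -0.0145 -0.024 0 0.5")

```text
time_s: 13.52
position: [0.5897, -0.0487, 0.2207]
orientation: [0.764, -0.645, 0.0, 0.0]
wrist_force: [-0.4, 0.5, 0.5]
finger_gap: 0.498
grip_force: 0.0
```

Call:
play_rows(commands="0 0 0 0 0 0 1;0 0 0 0 0 0 1;0 0 0 0 0 0 1;0 0 0 0 0 0 1;0 0 0 0 0 0 1;0 0 0 0 0 0 1", force=30)

```text
time_s: 14.28
position: [0.5898, -0.0486, 0.2208]
orientation: [0.765, -0.644, 0.0, -0.0]
wrist_force: [1.3, 0.2, 3.7]
finger_gap: 0.156
grip_force: 29.3
```

```bash
cat > wind.py <<'E'
import numpy as np
from bench import monitor
C=np.array([.580,.012]);p0=np.radians(61.5)
def rep():
    o=monitor.get_obs();p=o["position"][:2]-C;f=o["wrist_force"];r=np.hypot(*p);u=p/r;cw=np.array([u[1],-u[0]])
    th=(p0-np.arctan2(p[1],p[0]))%(2*np.pi);q=o["orientation"]
    yaw=np.degrees(2*np.arctan2(q[1],q[0]))-90
    print(f"t {o['time_s']:.2f} theta {th:.3f} r {r:.4f} xyz {o['position']} yaw {yaw:.1f} hand ang {np.degrees(p0-th):.1f} Frad {f[:2]@u:.2f} Fresist {-(f[:2]@cw):.2f} Fz {f[2]:.2f} gap {o['finger_gap']:.3f} q6 {o['joint_positions'][5]:.2f}")
def rows(base,th0,ths,R=.0615,rot0=0):
    for t in ths:
        d=(C+R*np.array([np.cos(p0-t),np.sin(p0-t)])-base)/.4; print(f"0 0 {rot0-(t-th0)/(np.pi/2):.3f} {d[0]:.4f} {d[1]:.4f} 0 1",end=";")
    print()
E
python3 -c "
from wind import *
rep()"
```

```text
t 14.28 theta 2.483 r 0.0614 xyz [ 0.58984459 -0.04858902  0.22075258] yaw -170.2 hand ang -80.8 Frad 0.05 Fresist 1.31 Fz 3.73 gap 0.156 q6 -2.04
```

```bash
python3 -c "
from wind import *
rows(np.array([.5897,-.0487]),2.483,2.483+np.arange(1,7)*.06,R=.063)"
```

```text
0 0 -0.038 -0.0083 -0.0049 0 1;0 0 -0.076 -0.0178 -0.0056 0 1;0 0 -0.115 -0.0272 -0.0057 0 1;0 0 -0.153 -0.0367 -0.0053 0 1;0 0 -0.191 -0.0460 -0.0042 0 1;0 0 -0.229 -0.0554 -0.0026 0 1;
```

Call:
play_rows(commands="0 0 -0.038 -0.0085 -0.005 0 1;0 0 -0.076 -0.018 -0.0055 0 1;0 0 -0.115 -0.027 -0.0055 0 1;0 0 -0.153 -0.0365 -0.0055 0 1;0 0 -0.191 -0.046 -0.004 0 1;0 0 -0.229 -0.0555 -0.0025 0 1")

```text
time_s: 15.02
position: [0.5681, -0.0491, 0.2208]
orientation: [-0.637, 0.771, -0.0, 0.001]
wrist_force: [4.7, 2.5, 2.2]
finger_gap: 0.16
grip_force: 29.4
```

```bash
python3 -c "
from wind import *
rep()
rows(np.array([.5675,-.0497]),2.843,2.843+np.arange(1,7)*.06,R=.062)"
```

```text
t 15.03 theta 2.837 r 0.0622 xyz [ 0.56805797 -0.0490788   0.22077153] yaw 169.1 hand ang -101.1 Frad -3.39 Fresist 4.13 Fz 2.20 gap 0.160 q6 -1.70
0 0 -0.038 -0.0084 0.0044 0 1;0 0 -0.076 -0.0173 0.0071 0 1;0 0 -0.115 -0.0261 0.0102 0 1;0 0 -0.153 -0.0346 0.0139 0 1;0 0 -0.191 -0.0429 0.0181 0 1;0 0 -0.229 -0.0509 0.0228 0 1;
```

Call:
play_rows(commands="0 0 -0.038 -0.0085 0.0035 0 1;0 0 -0.076 -0.0175 0.006 0 1;0 0 -0.115 -0.026 0.0095 0 1;0 0 -0.153 -0.0345 0.0135 0 1;0 0 -0.191 -0.043 0.018 0 1;0 0 -0.229 -0.051 0.023 0 1")

```text
time_s: 15.78
position: [0.5474, -0.0412, 0.2208]
orientation: [-0.488, 0.873, -0.001, 0.0]
wrist_force: [2.4, -3.8, 1.3]
finger_gap: 0.157
grip_force: 29.4
```

```bash
python3 -c "
from wind import *
rep()
rows(np.array([.5471,-.0405]),3.203,3.203+np.arange(1,6)*.06,R=.062)"
```

```text
t 15.78 theta 3.194 r 0.0624 xyz [ 0.54739691 -0.04118925  0.22076349] yaw 148.4 hand ang -121.5 Frad 1.92 Fresist 4.05 Fz 1.28 gap 0.157 q6 -1.33
0 0 -0.038 -0.0077 0.0050 0 1;0 0 -0.076 -0.0151 0.0106 0 1;0 0 -0.115 -0.0221 0.0167 0 1;0 0 -0.153 -0.0288 0.0231 0 1;0 0 -0.191 -0.0351 0.0300 0 1;
```

```bash
sed -i 's/C=np.array(\[.580,.012\])/C=np.array([.5788,.0112])/' wind.py; python3 -c "
from wind import *
rep()
rows(np.array([.5471,-.0405]),3.19,3.19+np.arange(1,6)*.06,R=.0625)"
```

```text
t 15.78 theta 3.184 r 0.0611 xyz [ 0.54739691 -0.04118925  0.22076349] yaw 148.4 hand ang -120.9 Frad 1.96 Fresist 4.03 Fz 1.28 gap 0.157 q6 -1.33
0 0 -0.038 -0.0097 0.0008 0 1;0 0 -0.076 -0.0173 0.0064 0 1;0 0 -0.115 -0.0245 0.0124 0 1;0 0 -0.153 -0.0313 0.0188 0 1;0 0 -0.191 -0.0377 0.0256 0 1;
```

Call:
play_rows(commands="0 0 -0.038 -0.0095 0.001 0 1;0 0 -0.076 -0.0175 0.0065 0 1;0 0 -0.115 -0.0245 0.0125 0 1;0 0 -0.153 -0.0315 0.019 0 1;0 0 -0.191 -0.0375 0.0255 0 1")

```text
time_s: 16.4
position: [0.5327, -0.0304, 0.2207]
orientation: [-0.352, 0.936, -0.0, 0.001]
wrist_force: [5.9, -1.4, 0.8]
finger_gap: 0.158
grip_force: 29.3
```

```bash
python3 -c "
from wind import *
rep()
rows(np.array([.5321,-.0303]),3.49,3.49+np.arange(1,6)*.06,R=.062)"
```

```text
t 16.40 theta 3.481 r 0.0620 xyz [ 0.53274662 -0.03038153  0.22072256] yaw 131.3 hand ang -137.9 Frad -3.43 Fresist 4.96 Fz 0.84 gap 0.158 q6 -1.02
0 0 -0.038 -0.0052 0.0081 0 1;0 0 -0.076 -0.0107 0.0156 0 1;0 0 -0.115 -0.0158 0.0234 0 1;0 0 -0.153 -0.0204 0.0315 0 1;0 0 -0.191 -0.0245 0.0398 0 1;
```

Call:
play_rows(commands="0 0 -0.038 -0.005 0.008 0 1;0 0 -0.076 -0.0105 0.0155 0 1;0 0 -0.115 -0.016 0.0235 0 1;0 0 -0.153 -0.0205 0.0315 0 1")

```text
time_s: 16.9
position: [0.524, -0.0184, 0.2208]
orientation: [-0.237, 0.971, -0.001, -0.0]
wrist_force: [1.1, -5.2, 1.9]
finger_gap: 0.163
grip_force: 29.4
```

```bash
python3 -c "
from wind import *
rep()
rows(np.array([.5239,-.0177]),3.73,3.73+np.arange(1,5)*.06,R=.062)"
```

```text
t 16.90 theta 3.719 r 0.0623 xyz [ 0.5239636  -0.01844313  0.22076436] yaw 117.5 hand ang -151.6 Frad 1.48 Fresist 5.14 Fz 1.86 gap 0.163 q6 -0.76
0 0 -0.038 -0.0040 0.0083 0 1;0 0 -0.076 -0.0075 0.0169 0 1;0 0 -0.115 -0.0106 0.0257 0 1;0 0 -0.153 -0.0131 0.0347 0 1;
```

Call:
play_rows(commands="0 0 -0.038 -0.0055 0.0075 0 1;0 0 -0.076 -0.0095 0.016 0 1;0 0 -0.115 -0.013 0.025 0 1;0 0 -0.153 -0.0155 0.034 0 1")

```text
time_s: 17.4
position: [0.5178, -0.0048, 0.2207]
orientation: [-0.119, 0.993, -0.001, 0.0]
wrist_force: [-0.3, -4.9, 2.1]
finger_gap: 0.162
grip_force: 29.4
```

```bash
python3 -c "
from wind import *
rep()
rows(np.array([.5177,-.0041]),3.97,3.97+np.arange(1,5)*.06,R=.0625)"
```

```text
t 17.40 theta 3.959 r 0.0631 xyz [ 0.5177651  -0.00478296  0.22074718] yaw 103.7 hand ang -165.3 Frad 1.51 Fresist 4.62 Fz 2.06 gap 0.162 q6 -0.50
0 0 -0.038 -0.0008 0.0095 0 1;0 0 -0.076 -0.0023 0.0188 0 1;0 0 -0.115 -0.0032 0.0281 0 1;0 0 -0.153 -0.0035 0.0375 0 1;
```

Call:
play_rows(commands="0 0 -0.038 -0.0045 0.0085 0 1;0 0 -0.076 -0.006 0.018 0 1;0 0 -0.115 -0.007 0.0275 0 1;0 0 -0.153 -0.0075 0.037 0 1")

```text
time_s: 17.9
position: [0.5148, 0.01, 0.2207]
orientation: [0.001, 1.0, -0.001, 0.0]
wrist_force: [0.6, -5.0, 3.1]
finger_gap: 0.157
grip_force: 29.4
```

```bash
python3 -c "
from wind import *
rep()
rows(np.array([.5147,.0107]),4.21,4.21+np.arange(1,5)*.06,R=.064)"
```

```text
t 17.90 theta 4.196 r 0.0640 xyz [0.5147799  0.00998947 0.22074546] yaw 89.9 hand ang -178.9 Frad -0.47 Fresist 4.96 Fz 3.12 gap 0.157 q6 -0.23
0 0 -0.038 0.0005 0.0101 0 1;0 0 -0.076 0.0013 0.0196 0 1;0 0 -0.115 0.0027 0.0291 0 1;0 0 -0.153 0.0046 0.0385 0 1;
```

Turning is still free, about 5 N.

Call:
play_rows(commands="0 0 -0.038 0 0.010 0 1;0 0 -0.076 0.0005 0.0195 0 1;0 0 -0.115 0.002 0.029 0 1;0 0 -0.153 0.004 0.0385 0 1")

```text
time_s: 18.4
position: [0.5158, 0.0255, 0.2208]
orientation: [0.12, 0.993, -0.001, -0.0]
wrist_force: [-3.1, -4.3, 5.2]
finger_gap: 0.163
grip_force: 29.5
```

```bash
python3 -c "
from wind import *
rep()
rows(np.array([.5163,.0261]),4.45,4.45+np.arange(1,5)*.06,R=.0643)"
```

```text
t 18.40 theta 4.438 r 0.0646 xyz [0.51580826 0.02546009 0.22075857] yaw 76.2 hand ang -192.8 Frad 2.08 Fresist 4.85 Fz 5.18 gap 0.163 q6 0.04
0 0 -0.038 0.0024 0.0095 0 1;0 0 -0.076 0.0055 0.0186 0 1;0 0 -0.115 0.0091 0.0276 0 1;0 0 -0.153 0.0133 0.0363 0 1;
```

Call:
play_rows(commands="0 0 -0.038 -0.0005 0.010 0.001 1;0 0 -0.076 0.0025 0.0195 0.002 1;0 0 -0.115 0.006 0.0285 0.002 1;0 0 -0.153 0.0105 0.0375 0.002 1")

```text
time_s: 18.9
position: [0.52, 0.0404, 0.2208]
orientation: [0.239, 0.971, -0.001, -0.001]
wrist_force: [-2.7, -4.6, -0.2]
finger_gap: 0.159
grip_force: 29.4
```

```bash
python3 -c "
from wind import *
rep()
rows(np.array([.5205,.0411]),4.69,4.69+np.arange(1,5)*.06,R=.0655)"
```

```text
t 18.90 theta 4.676 r 0.0657 xyz [0.51995094 0.0404356  0.22080158] yaw 62.4 hand ang -206.4 Frad 0.31 Fresist 5.34 Fz -0.23 gap 0.159 q6 0.31
0 0 -0.038 0.0049 0.0087 0 1;0 0 -0.076 0.0101 0.0170 0 1;0 0 -0.115 0.0159 0.0250 0 1;0 0 -0.153 0.0221 0.0326 0 1;
```

Call:
play_rows(commands="0 0 -0.038 0.0045 0.009 0 1;0 0 -0.076 0.0095 0.0175 0 1;0 0 -0.115 0.0155 0.0255 0 1;0 0 -0.153 0.0215 0.033 0 1")

```text
time_s: 19.4
position: [0.5279, 0.0537, 0.2208]
orientation: [0.353, 0.936, -0.001, -0.001]
wrist_force: [-5.6, -4.7, 1.7]
finger_gap: 0.157
grip_force: 29.6
```

```bash
python3 -c "
from wind import *
rep()
rows(np.array([.5291,.0543]),4.93,4.93+np.arange(1,5)*.06,R=.066)"
```

```text
t 19.40 theta 4.910 r 0.0663 xyz [0.52786786 0.05370674 0.22079055] yaw 48.6 hand ang -219.8 Frad 1.28 Fresist 7.21 Fz 1.65 gap 0.157 q6 0.58
0 0 -0.038 0.0064 0.0077 0 1;0 0 -0.076 0.0135 0.0146 0 1;0 0 -0.115 0.0210 0.0210 0 1;0 0 -0.153 0.0289 0.0269 0 1;
```

Call:
play_rows(commands="0 0 -0.019 0.003 0.0045 0 1;0 0 -0.038 0.0065 0.008 0 1")

```text
time_s: 19.65
position: [0.5304, 0.0568, 0.2208]
orientation: [0.381, 0.925, -0.001, -0.001]
wrist_force: [-5.9, -4.6, 2.2]
finger_gap: 0.16
grip_force: 29.7
```

```bash
python3 -c "
from wind import *
rep()"
```

```text
t 19.65 theta 4.970 r 0.0665 xyz [0.53037946 0.05680724 0.22076286] yaw 45.3 hand ang -223.3 Frad 1.16 Fresist 7.35 Fz 2.21 gap 0.160 q6 0.64
```

Resistance is now 7.35 N against about 4.9 N free, which is 2.5 N stiffer. I'll release, lift and check.

Call:
play_rows(commands="0 0 0 0 0 0 0.4;0 0 0 0 0 0 0.4;0 0 0 0 0 0 0.4;0 0 0 0 0 0 0.4;0 0 0 0 0 0.12 0.4;0 0 0 0 0 0.25 0.4;0 0 0 0 0 0.25 0.4;0 0 0 0 0 0.25 0.4")

```text
time_s: 20.65
position: [0.5318, 0.0576, 0.3211]
orientation: [0.38, 0.925, 0.0, 0.0]
wrist_force: [0.2, -0.1, -0.1]
finger_gap: 0.601
grip_force: 0.0
```

```bash
python3 - <<'E'
from h import *
o=monitor.get_obs();print(o["position"],o["wrist_force"])
w=vision.camera_info("wrist");np.savez("w5.npz",**w)
a=vision.capture("wrist")[:,:,::-1];b=vision.capture("side")[150:330,250:400,::-1];c=vision.capture("scene")[160:340,280:430,::-1]
f=lambda x,s:cv2.resize(x,None,fx=s,fy=s,interpolation=3)
d=np.vstack([f(b,5/3),f(c,5/3)])
cv2.imwrite("pics/c5.png",np.hstack([f(a[:,100:540],1.25)[:, :],d])[:, :800])
E
```

```text
[0.5318 0.0576 0.3211] [ 0.2233 -0.0954 -0.0992]
```

View pics/c5.png

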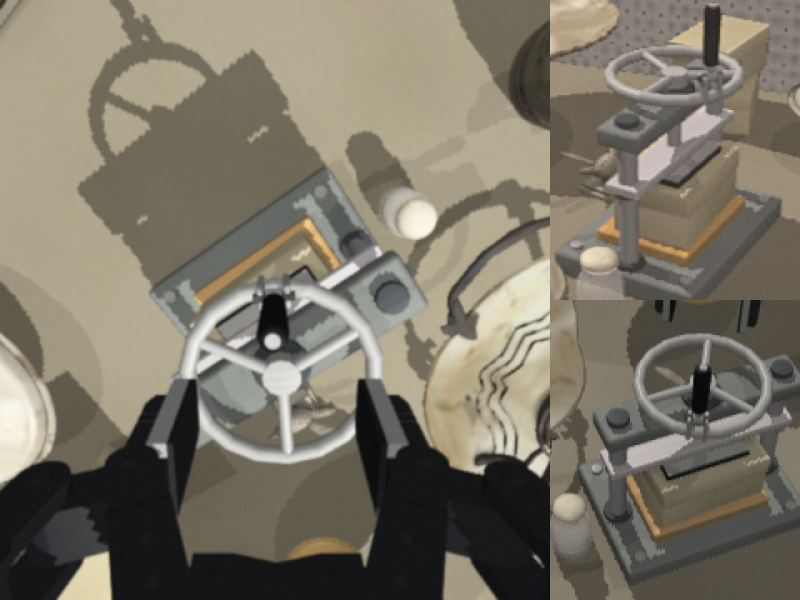

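The pad now sits on the box in both outer views, and the handle stands above its hinge: side tip (712,8), hinge (711,80). The jar and bird are in place. A quick lean check follows.

```bash
python3 - <<'E'
from h import *
from scipy.optimize import least_squares
w=dict(np.load("w5.npz"));s=vision.camera_info("scene");d=vision.camera_info("side")
def tri(obs):
    r=least_squares(lambda p:np.concatenate([proj(i,p)-q for i,q in obs]),[.53,.06,.23],x_scale=.01);return r.x,r.fun
h=tri([(s,(368.2,236)),(d,(346.6,198))]);t=tri([(s,(371.8,200)),(d,(347.2,154.5))])
print(h,t,tri([(s,(368.2,236)),(d,(346.6,198)),(w,(318.4,228))]),tri([(s,(371.8,200)),(d,(347.2,154.5)),(w,(317.6,273.6))]))
E
```

```text
(array([0.5306, 0.0571, 0.2002]), array([-0.3041, -0.6371,  0.547 ,  0.4407])) (array([0.5349, 0.0521, 0.2654]), array([ 0.4578,  0.9156, -0.8036, -0.6671])) (array([0.5288, 0.0572, 0.2006]), array([ 0.3877, -0.0037,  1.7278,  0.3671,  0.8926,  0.4483])) (array([0.5328, 0.0529, 0.266 ]), array([ 0.9426,  1.7791,  0.5025, -0.7234,  0.7006,  0.4841]))
```

The handle leans inward by about 0.1 rad. I'll nudge it fully upright with the closed fingers from the hub side, pushing purely radially.

Call:
play_rows(commands="0 0 0.015 0.067 -0.07 0 1;0 0 0.015 0.067 -0.07 0 1;0 0 0.015 0.067 -0.07 0 1;0 0 0.015 0.067 -0.07 0 1;0 0 0.015 0.067 -0.07 -0.1 1;0 0 0.015 0.067 -0.07 -0.19 1;0 0 0.015 0.067 -0.07 -0.19 1;0 0 0.015 0.06 -0.063 -0.19 1;0 0 0.015 0.05 -0.054 -0.19 1;0 0 0.015 0.042 -0.0465 -0.19 1;0 0 0.015 0.042 -0.0465 -0.19 1")

```text
time_s: 22.18
position: [0.5485, 0.0393, 0.246]
orientation: [0.369, 0.93, 0.0, 0.0]
wrist_force: [-0.1, 0.1, 0.1]
finger_gap: -0.001
grip_force: 0.0
```

Call:
play_rows(commands="0 0 0 -0.0035 0.0035 0 1;0 0 0 -0.007 0.0065 0 1;0 0 0 -0.0105 0.010 0 1;0 0 0 -0.0105 0.010 0 1")

```text
time_s: 22.68
position: [0.5451, 0.0423, 0.2455]
orientation: [0.369, 0.929, -0.0, 0.001]
wrist_force: [4.6, -4.8, -1.3]
finger_gap: 0.0
grip_force: 3.0
```

Call:
play_rows(commands="0 0 0 -0.002 0.002 0 1;0 0 0 -0.002 0.002 0 1;0 0 0 -0.002 0.002 0 1")

```text
time_s: 23.05
position: [0.5448, 0.0425, 0.2455]
orientation: [0.369, 0.929, -0.001, 0.002]
wrist_force: [6.9, -6.7, -3.4]
finger_gap: -0.002
grip_force: 4.8
```

Call:
play_rows(commands="0 0 0 0.02 -0.02 0 1;0 0 0 0.03 -0.03 0 1;0 0 0 0.03 -0.03 0.1 1;0 0 0 0.03 -0.03 0.25 1;0 0 0 0.03 -0.03 0.25 1;0 0 0 0.03 -0.03 0.25 1")

```text
time_s: 23.8
position: [0.5557, 0.0317, 0.3451]
orientation: [0.369, 0.929, 0.0, -0.0]
wrist_force: [0.3, -0.3, -0.8]
finger_gap: -0.002
grip_force: 0.0
```

```bash
python3 - <<'E'
from h import *
o=monitor.get_obs();print(o["position"],o["wrist_force"])
b=vision.capture("side")[150:330,250:400,::-1];c=vision.capture("scene")[160:340,280:430,::-1]
f=lambda x,s:cv2.resize(x,None,fx=s,fy=s,interpolation=3)
cv2.imwrite("pics/c6.png",np.hstack([f(b,2.6),f(c,2.6)]))
E
```

```text
[0.5557 0.0317 0.3451] [ 0.2739 -0.3192 -0.8443]
```

View pics/c6.png

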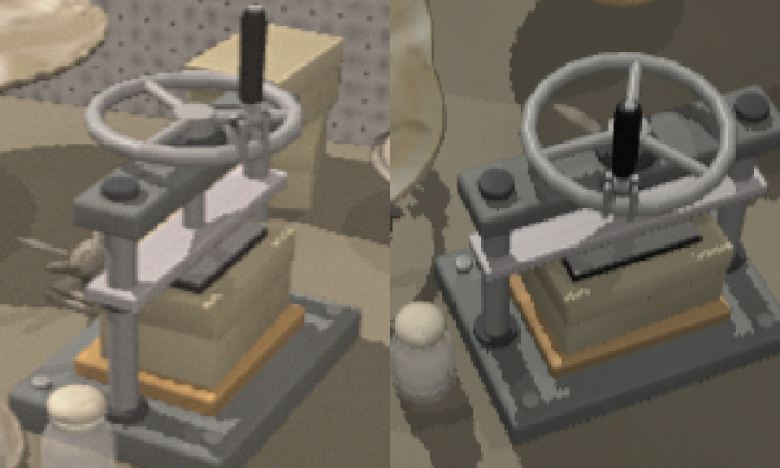

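The handle is upright at its stop (side view: tip (254,10), hinge (245,130)). The pad is on the box, the jar and bird are undisturbed, and the gripper is clear.

```bash
python3 -c "
from bench import env
print(env.job_done())"
```

```text
the job is handed in; nothing more can be done
None
```

The job is handed in: the handle is upright, the wheel was wound clockwise about 5 rad until it took about 2.5 N more than turning freely, the gripper is clear, and the jar and bird look untouched; after letting go I pushed the handle back from a lean of about 0.1 rad, so the last move was not the release itself.

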